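Wedge the rocking drawer cabinet

TASK

The white drawer cabinet on the shop counter rocks on its one short leg (orange foot): press down on the red pad on the end of the rail above that leg to feel it rock, and let go. Then push the yellow wedge along the counter, thin edge first, squarely under the orange foot until the cabinet no longer rocks; do not pick the wedge up, shove the cabinet out of place or disturb the other goods. Finish while holding a firm, steady press of about 10 N straight down on the red pad, the cabinet standing level on the wedge.

Things in the scene. Friction and masses are not known exactly. Their poses are not given: they have to be found in the camera images.
- cabinet: Low white two-drawer cabinet, about 3 kg, loose. Origin at counter level under its centre; drawer fronts (grey, red pulls) face its -x. Box 200 (x) x 200 (y) mm, z = 42 to flat top at 110 mm, on two dark rails along y (30 mm wide, x = +-85, z = 30 to 42, ends y = +-195 mm). Four round feet, 24 mm across, at x = +-85, y = +-175 mm; the orange one (x -85, y +175) is short. Stands level if left alone.
- press_point (a point): Centre of the flat top of the red pad (44 x 40 mm) on the rail end above the short foot, 75 mm out from the cabinet's side, at x -85, y +175, z 50 mm in its frame. Unwedged, a press straight down here tips the cabinet from about 3 to 5 N on, by 0.03 to 0.07 rad (the pad sinks 5 to 10 mm), until the orange foot meets the counter; it falls back when let go. Wedged, it gives about 1 mm.
- leg_point (a point): Point on the axis of the short orange foot, at counter level (x -85, y +175, z 0 mm in the cabinet's frame). The foot's round end hangs 5 to 10 mm above it, a different gap each time; the rail above leaves 30 mm of height for the wedge.
- wedge: Yellow wedge, 120 g, loose. 130 (x) x 60 (y) mm, origin at the centre of its underside, x points to the thin edge. Flat sloping top, 24 mm high at the back (x -65), 2 mm at the thin edge (x +65). Starts left of the cabinet, thin edge roughly towards the orange foot. Slides at about 1 N; meets the foot with 15 to 50 mm of it past the foot's axis: resistance then rises past 6 N. Stays where left.
- wedge_back (a point): Centre of the wedge's flat upright back face (60 mm wide, about 21 mm of it flat), 10 mm above the counter, to push on. A sideways push on the flank near the back (about 18 mm high there) turns the wedge about a point some 30 mm ahead of its origin, so it can be pointed at the foot first.
- lotion: Bystander, leave alone: white bottle, 52 mm across, 150 mm tall. Origin on the counter under it.
- cleaner: Bystander, leave alone: orange bottle, 56 mm across, 170 mm tall. Origin on the counter under it.
- tin: Bystander, leave alone: green-labelled can, 70 mm across, 80 mm tall, in front of the cabinet. Origin on the counter under it.
- soap: Bystander, leave alone: brown carton, 60 x 90 x 35 mm, left of the cabinet's rear. Origin on the counter under it.
- tape: Bystander, leave alone: clear tape roll, 90 mm across, 24 mm high, on the rear right of the cabinet's top. Origin at its underside.
- polish: Bystander, leave alone: amber jar, 48 mm across, 100 mm tall. Origin on the counter under it.
- driver: Bystander, leave alone: red-handled screwdriver lying on the counter. Origin at its underside.
There are look-alikes about, which are no part of the job. Of the things shaped like the wedge, the yellow one is meant.

How it is judged:
On the way, in this order (a step that is already met when the one before it is completed fails the run):
1. the fingers press the cabinet at the red pad and it rocks down by more than 0.02 rad (horizontal distance between the grasp point and press_point below 0.045 m and contact force between the fingers and cabinet above 1 N and angle between cabinet's own z axis and vertical above 0.02 rad and contact force between cabinet and wedge below 0.1 N), for 0.1 s.
2. the fingers have let go of the cabinet and it stands back level (contact force between the fingers and cabinet below 0.1 N and angle between cabinet's own z axis and vertical below 0.012 rad), for 0.1 s.
At the end, for the whole second after the job is handed in: The fingers press the cabinet within 45 mm of the red pad's centre with more than 4 N; pressed so, it stays within 0.012 rad of level, at rest, and bears on the wedge with more than 1.5 N; the wedge lies flat on the counter under the short leg, whose axis is within 28 mm of the wedge's centre line (horizontal distance between the grasp point and press_point below 0.045 m and contact force between the fingers and cabinet above 4 N and angle between cabinet's own z axis and vertical below 0.012 rad and contact force between cabinet and wedge above 1.5 N and x of leg_point in the frame of wedge between -0.04 and 0.06 m and y of leg_point in the frame of wedge between -0.028 and 0.028 m and height (world z) of wedge below 0.006 m and linear speed of cabinet below 0.01 m/s); the arm keeps its last pose, push and grip.
It fails at once if the wedge is lifted or tipped (height (world z) of wedge above 0.012 m or angle between wedge's own z axis and vertical above 0.2 rad).
It fails at once if the cabinet is shoved more than 30 mm, lifted or tipped over (distance of cabinet from where it was at the start of the episode above 0.03 m or angle between cabinet's own z axis and vertical above 0.15 rad).
It fails at once if other goods are moved more than 40 mm or knocked over (distance of any of lotion, cleaner, tin, soap, tape, polish, driver from where it was at the start of the episode above 0.04 m or angle between any of lotion, cleaner, tin, soap, tape, polish's own z axis and vertical above 0.4 rad).
It also fails if it takes over 72 s, if anything falls off the work surface, if the arm or the gripper's body presses on something with over 40 N, if the wrist force passes 120 N, or if a joint passes its speed limit or range.

ROBOT

A 7-joint arm with a two-finger parallel gripper is mounted at the origin on the work surface. World frame = base frame: x ahead of the robot, y to its left, z up, the work surface at z = 0. Lengths are in m, angles in rad, forces in N, time in s.
With the tool pointing down it reaches from about 0.4 to 0.85 m from the base axis. Payload 10.4 kg.
Tool frame: the origin (TCP) lies at the very end of the fingers, on their centre line; the grasp point (between the pads) lies 19 mm behind it; x points along the fingers, y is the direction in which the jaws open and shut, and the axes are right-handed (so a half turn about x gives the same grasp; the last joint's range is limited). The gripper opens to 85 mm and grips with 20 to 120 N. Pads are 22 mm wide; open, the fingers measure 114 mm over their backs; the gripper's body (76 mm by 85 mm) begins 54 mm behind the grasp point. The pads swing forward as they close: fully open they stand 13 mm farther back than shut.
Start: joints at [1.134, 0.332, -0.065, 1.46, 0.022, 1.35, -0.088], TCP at [0.251, -0.572, 0.231] pointing down, gripper open.
Joint ranges: [-2.6, 2.6], [-0.5, 2.12], [-1.47, 1.34], [0.16, 2.42], [-1.27, 4.41], [0.06, 2.06], [-2.6, 2.6]. Speed limits (rad/s): [2.22, 2.22, 2.79, 2.79, 3.14, 3.14, 3.14].

INTERFACE

Orientations are given as a unit quaternion [x, y, z, w].
In Python, from workcell import monitor, camera, ticket, regions_of gives the robot as it stands.
- The arm moves only by the tool step_arm, never from a script. Its argument "increments" is a list of rows, each a list of 5 numbers: the finger opening in m, from 0 to 0.0854, then the shift along the world's x, y, z in m, then the turn about the world's z in rad. A call has 1 to 12 rows; each row shifts and turns the commanded pose from where the row before left it; what a row does not reach is not made up. A row lasts 1/12 s, in which the tool goes at most 41.7 mm and 7.16 degrees, less where a joint would pass 70% of its speed; a pose out of reach is approached as far as the arm can. A call with a gripper value outside its range is refused whole. The fingers move at their own pace and stop on an object; "force" is the grip in N (left out, the last holds). Time passes only in rows, so rows that do not move let the fingers close. It gives the time, the measured TCP pose, the force and the opening at its end, in the units of the state.
- monitor.get_obs(): the state, without advancing time (a new reading comes with each control period).
- camera(name): name is "side" or "top"; returns a dict with "color" (400x640x3 uint8, red, green, blue), "range_z" (400x640 float32, m along the optical axis (not along the pixel's ray), 0 where there is no reading), "fx", "fy", "cx", "cy" (pixels), "cam_to_world" (4x4, takes a point from camera to world coordinates). Camera axes: x right, y up, looking along -z (the intrinsics and any distortion apply to the point x, -y, -z); pixel columns grow to the right and rows downward; lengths in m; the calibration is good to about 2 mm. A picture is of the moment at which its call begins.
- ticket.hand_in(): hands the job in, once; it reports no verdict.
Trained networks look in a picture, given as the dict that the camera call returned (one of the last four; its "shot" number tells which), for a name from the list of things; names that differ only in an ending like _2 or _b are one class to them, and where a whole thing is asked for, a point or a joint stands for the part that bears it (a point fixed in the world has none). Each returns a list of dicts, best first, with "p" (0 to 1); they miss things now and then, are a little off and sometimes report something else, mostly with a low value. They report only what shows in the picture. A call takes as long as a camera call. They do not tell look-alikes from the thing itself.
- regions_of(picture, query): "region" (400x640 bool, what is visible of it) and "centre" ([row, column] in pixels, amid what is visible of it).
The state is a dict: "clock": time; "joint_pos": joint angles; "joint_velocities": joint speeds; "tau": joint torques, N m; "position": TCP position; "ee_rot": TCP orientation; "ft_force": force on the tool from outside, world axes, zero at the start; "torque": the same for the moment, N m; "grip_width": opening from 0.0 (shut) to 1.0 (fully open).
Only numpy, scipy, OpenCV 4.12 (cv2) and the standard library are available. Lean on these libraries where they do the work, as an engineer would, in place of code of your own. Each camera call takes 0.05 s, during which the arm holds its last target. There are 200 camera calls.

## Working session

There is one attempt and no reset: what is moved stays moved. The work goes in short steps, Python scripts to look and compute and a tool call to move; the robot and the scene stay as the last step left them, time stands still between calls to the robot, and variables do not carry over. Pictures are saved under pics/ and viewed, about 8 in all and at most 12, crops included, and the job is handed in when it is done.

Besides the shell and the picture viewer there is one more tool, called after "Call:" as name([rows], argument=value, ...), one row to a line, values as JSON. step_arm: Moves the arm, as the interface text tells. Its arguments: {"type":"object","properties":{"increments":{"type":"array"},"force":{"type":"number"}},"required":["increments"]}

```bash
mkdir -p pics; cat > h.py <<'E'
import numpy as np, cv2
from workcell import monitor, camera, ticket, regions_of
def world(p):
    z=p["range_z"]; r,c=np.mgrid[:400,:640]
    P=np.stack([(c-p["cx"])/p["fx"]*z,-(r-p["cy"])/p["fy"]*z,-z,np.ones_like(z)],-1)
    return (P@np.array(p["cam_to_world"]).T)[...,:3]
def save(p,n,crop=None,s=1):
    im=p["color"][...,::-1]
    if crop: im=im[crop[0]:crop[1],crop[2]:crop[3]]
    cv2.imwrite("pics/"+n,cv2.resize(im,None,fx=s,fy=s,interpolation=cv2.INTER_CUBIC))
E
python3 - <<'E'
from h import *
print(monitor.get_obs())
for n in("top","side"):
    p=camera(n); save(p,n+"0.png"); W=world(p); print(n,[k for k in p], np.round(p["cam_to_world"],3).tolist())
    np.savez(n+"0.npz",W=W,c=p["color"])
    for q in "cabinet press_point leg_point wedge wedge_back tin soap driver lotion cleaner polish tape".split():
        for d in regions_of(p,q)[:3]:
            m=d["region"]&(p["range_z"]>0)
            print(q,round(d["p"],2),np.round(d["centre"]),m.sum(),np.round(np.median(W[m],0),3) if m.any() else "")
E
```

```text
{'clock': 0.0, 'joint_pos': array([ 1.13439135,  0.33283702, -0.06470848,  1.46098388,  0.02159232,
        1.34994416, -0.08849839]), 'joint_velocities': array([ 7.92576642e-04,  9.56098505e-04, -2.54255629e-04,  7.01368972e-04,
       -2.36342015e-03,  8.27580074e-05, -3.21922216e-05]), 'tau': array([-3.69360678e-04, -6.25437212e+01,  4.90596215e-02, -3.91620004e+01,
        1.61235826e-02,  9.74553754e-03,  4.51306107e-05]), 'position': array([ 0.25114498, -0.57187346,  0.23051742]), 'ee_rot': array([-0.69189431, -0.14577691,  0.6921521 , -0.14476476]), 'ft_force': array([-0.91844396, -0.17338737, -0.25433289]), 'torque': array([-0.03149246, -0.027371  , -0.0367219 ]), 'grip_width': 0.9975830956037739}
top ['color', 'range_z', 'fx', 'fy', 'cx', 'cy', 'cam_to_world', 'shot'] [[0.028, 0.988, -0.15, 0.311], [-0.999, 0.03, 0.011, -0.007], [0.016, 0.15, 0.989, 1.134], [0.0, 0.0, 0.0, 1.0]]
cabinet 0.71 [154. 343.] 5525 [ 0.594 -0.069  0.107]
press_point 0.69 [152. 349.] 5363 [ 0.595 -0.07   0.107]
leg_point 0.77 [153. 348.] 5850 [ 0.595 -0.069  0.106]
leg_point 0.45 [173. 245.] 845 [0.
[... 1152 characters left out ...]
019  0.103]
wedge 0.83 [263. 261.] 677 [0.544 0.252 0.012]
wedge 0.82 [324. 352.] 988 [0.207 0.339 0.013]
wedge 0.75 [271. 211.] 723 [0.674 0.333 0.012]
wedge_back 0.98 [272. 210.] 701 [0.676 0.334 0.012]
wedge_back 0.9 [264. 310.] 732 [0.397 0.205 0.012]
wedge_back 0.9 [325. 359.] 982 [0.206 0.341 0.013]
tin 0.97 [188. 339.] 427 [ 0.431 -0.104  0.063]
soap 0.63 [225. 210.] 556 [0.762 0.186 0.032]
driver 0.68 [335. 286.] 487 [0.357 0.438 0.02 ]
lotion 0.56 [139. 371.] 305 [ 0.408 -0.449  0.071]
lotion 0.52 [185. 287.] 3350 [ 0.583 -0.017  0.103]
cleaner 0.62 [129. 330.] 381 [ 0.591 -0.446  0.078]
polish 0.82 [311. 211.] 541 [0.561 0.473 0.073]
tape 0.55 [161. 279.] 330 [ 0.647 -0.111  0.129]
```

```bash
python3 - <<'E'
import cv2
a=cv2.imread("pics/top0.png")[60:330,120:500]; cv2.imwrite("pics/a.png",cv2.resize(a,None,fx=2.1,fy=2.1,interpolation=2))
a=cv2.imread("pics/side0.png")[120:370,150:450]; cv2.imwrite("pics/b.png",cv2.resize(a,None,fx=2.4,fy=2.4,interpolation=2))
E
```

```text
(no output)
```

View pics/a.png

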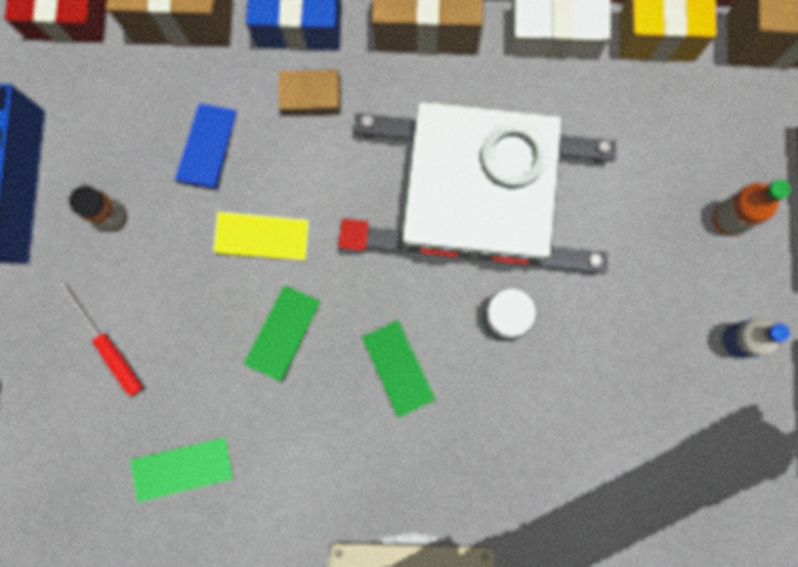

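View pics/b.png

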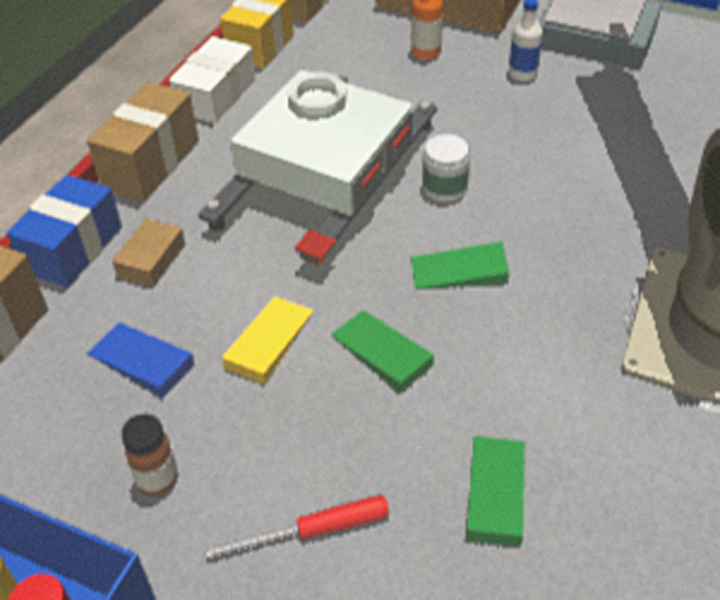

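The top view shows the red pad at about (288,172) and the yellow wedge at about (244,173), with its thin edge towards the pad. The wedge look-alikes, with top-view pixels, are blue (218,129), green (254,219), green (310,235) and light green (207,283). I choose the yellow one; the side crop shows its thick back facing left, away from the pad. Next I measure it.

```bash
cat >> h.py <<'E'
def meas(n,p=None):
    if p is None: p=camera(n)
    W=world(p); h=cv2.cvtColor(p["color"],cv2.COLOR_RGB2HSV).astype(int); H,S,V=h[...,0],h[...,1],h[...,2]
    ok=(p["range_z"]>0)&(W[...,0]>.42)&(W[...,0]<.7)
    for nm,m in (("wedge",ok&(H>22)&(H<36)&(S>120)&(V>90)&(W[...,2]<.04)&(W[...,1]<.34)),("pad",ok&((H<8)|(H>172))&(S>120)&(W[...,1]>.06)&(W[...,1]<.2)&(W[...,2]>.03)&(W[...,2]<.07)),
        ("top",(W[...,2]>.1)&(W[...,2]<.116)&(abs(W[...,0]-.6)<.2)&(S<60)&(abs(W[...,1]+.07)<.2))):
        k,L,st,_=cv2.connectedComponentsWithStats(m.astype(np.uint8))
        if k<2: print(n,nm,"none"); continue
        m=L==1+st[1:,4].argmax(); Q=W[m]
        if nm=="pad": Q=Q[Q[:,2]>np.percentile(Q[:,2],60)-.006]
        if nm=="wedge":
            A=np.c_[Q[:,:2],np.ones(len(Q))]; pl=np.linalg.lstsq(A,Q[:,2],rcond=None)[0]; print("  slope",np.round(pl,3))
        r=cv2.minAreaRect((Q[:,:2]*1000).astype(np.float32))
        print(n,nm,len(Q),"rect",np.round(r[0],1),np.round(r[1],1),round(r[2],1),"mean",np.round(Q.mean(0)*1000,1),"zmed",np.round(np.percentile(Q[:,2],[5,50,95])*1000,1))
        print("   corners",np.round(cv2.boxPoints(r)).tolist())
E
python3 - <<'E'
from h import *
meas("top"); meas("side")
E
```

```text
slope [-0.022  0.156 -0.014]
top wedge 830 rect [551.7 240.9] [137.9  66.5] 88.1 mean [549.2 238.5  11.2] zmed [-0.2 11.  22.2]
   corners [[516.0, 173.0], [583.0, 171.0], [587.0, 309.0], [521.0, 311.0]]
top pad 177 rect [548.2  98.3] [39.1 43.8] 85.5 mean [548.   98.5  47.2] zmed [43.9 47.2 50.3]
   corners [[525.0, 81.0], [569.0, 77.0], [572.0, 116.0], [528.0, 119.0]]
top top 3862 rect [617.6 -83.3] [200.  203.4] 85.5 mean [607.7 -74.4 107.5] zmed [104.2 107.5 110.7]
   corners [[508.0, -175.0], [711.0, -191.0], [727.0, 8.0], [524.0, 24.0]]
  slope [-0.003  0.139 -0.02 ]
side wedge 649 rect [553.9 236.4] [135.3  73.8] 88.0 mean [547.8 244.9  12.4] zmed [ 1.7 12.7 22.5]
   corners [[515.0, 170.0], [588.0, 168.0], [593.0, 303.0], [519.0, 305.0]]
side pad 113 rect [547.   99.1] [41.2 45.8] 84.6 mean [546.7  99.6  48.4] zmed [45.7 48.5 51.3]
   corners [[522.0, 81.0], [568.0, 76.0], [572.0, 117.0], [526.0, 122.0]]
side top 1733 rect [616.8 -81.5] [204.  206.4] 85.8 mean [603.3 -59.  108.2] zmed [103.5 108.3 111.6]
   corners [[506.0, -176.0], [712.0, -191.0], [727.0, 13.0], [521.0, 28.0]]
```

Both cameras agree: the pad and leg are at about (548, 98) mm, the cabinet's yaw is -4.5°, and the wedge centre is at about (551, 240) mm. The wedge points along -y and lines up with the foot within a few mm. I move to above the pad with the gripper shut and the jaws turned along x.

Call:
step_arm([
  [0,0.0125,0.028,0,0.048],
  [0,0.0125,0.028,0,0.048],
  [0,0.0125,0.028,0,0.048],
  [0,0.0125,0.028,0,0.048],
  [0,0.0125,0.028,0,0.048],
  [0,0.0125,0.028,0,0.048],
  [0,0.0125,0.028,0,0.048],
  [0,0.0125,0.028,0,0.048],
  [0,0.0125,0.028,0,0.048],
  [0,0.0125,0.028,0,0.048],
  [0,0.0125,0.028,0,0.048],
  [0,0.0125,0.028,0,0.048],
], force=40)

```text
clock: 2.4
position: [0.4017, -0.2349, 0.2316]
ee_rot: [0.622, 0.336, -0.622, 0.337]
ft_force: [1.0, -0.4, -0.7]
grip_width: -0.001
```

Call:
step_arm([
  [0,0.0125,0.028,0,0.048],
  [0,0.0125,0.028,0,0.048],
  [0,0.0125,0.028,0,0.048],
  [0,0.0125,0.028,0,0.048],
  [0,0.0125,0.028,0,0.048],
  [0,0.0125,0.028,0,0.048],
  [0,0.0125,0.028,0,0.048],
  [0,0.0125,0.028,0,0.048],
  [0,0.0125,0.028,0,0.048],
  [0,0.0125,0.028,0,0.048],
  [0,0.0125,0.028,0,0.048],
  [0,0.0125,0.028,0,0.048],
])

```text
clock: 3.4
position: [0.5519, 0.101, 0.2315]
ee_rot: [0.501, 0.499, -0.501, 0.499]
ft_force: [0.5, -1.0, 0.3]
grip_width: 0.002
```

Call:
step_arm([
  [0,-0.004,-0.001,-0.03,0],
  [0,0,0,-0.035,0],
  [0,0,0,-0.035,0],
  [0,0,0,-0.035,0],
  [0,0,0,-0.025,0],
  [0,0,0,-0.011,0],
  [0,0,0,0,0],
])

```text
clock: 3.98
position: [0.5459, 0.0983, 0.0582]
ee_rot: [-0.5, -0.5, 0.502, -0.498]
ft_force: [-0.7, 0.2, 0.7]
grip_width: -0.005
```

Call:
step_arm([
  [0,0,0,-0.005,0],
  [0,0,0,-0.004,0],
  [0,0,0,-0.003,0],
  [0,0,0,-0.003,0],
  [0,0,0,0,0],
])

```text
clock: 4.4
position: [0.5477, 0.099, 0.0457]
ee_rot: [0.502, 0.499, -0.501, 0.499]
ft_force: [0.4, 1.5, 2.3]
grip_width: -0.001
```

Call:
step_arm([
  [0,0,0,-0.002,0],
  [0,0,0,-0.002,0],
  [0,0,0,0,0],
  [0,0,0,0,0],
])

```text
clock: 4.73
position: [0.5474, 0.0991, 0.0415]
ee_rot: [0.501, 0.499, -0.501, 0.499]
ft_force: [-1.0, 2.2, 3.7]
grip_width: -0.004
```

Call:
step_arm([
  [0,0,0,-0.001,0],
  [0,0,0,-0.001,0],
  [0,0,0,0,0],
  [0,0,0,0,0],
])

```text
clock: 5.07
position: [0.5476, 0.0992, 0.0408]
ee_rot: [0.501, 0.499, -0.501, 0.499]
ft_force: [-7.4, 1.6, 19.6]
grip_width: -0.002
```

```bash
python3 - <<'E'
from h import *
meas("top")
p=camera("side"); save(p,"s1.png",(150,260,200,330),5)
E
```

```text
slope [-0.024  0.15  -0.011]
top wedge 797 rect [551.6 240.8] [137.5  66.3] 88.1 mean [548.  241.   11.5] zmed [ 0.7 11.9 21.6]
   corners [[516.0, 173.0], [582.0, 171.0], [587.0, 308.0], [521.0, 311.0]]
top pad none
top top 3644 rect [612.6 -80.4] [200.  202.3] 85.4 mean [607.8 -75.  107. ] zmed [101.7 106.8 113. ]
   corners [[504.0, -172.0], [705.0, -188.0], [721.0, 11.0], [520.0, 27.0]]
```

View pics/s1.png

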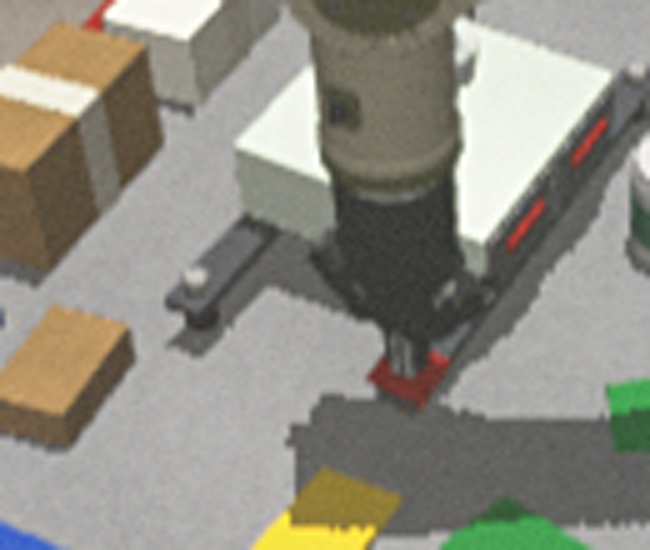

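The fingertips are on the red pad (side px about (282,225)). The pad sank about 9 mm and then bottomed out at 20 N, so the cabinet rocks. I let go and rise, then check.

Call:
step_arm([
  [0,0,0,0.004,0],
  [0,0,0,0.005,0],
  [0,0,0,0.006,0],
  [0,0,0,0.02,0],
  [0,0,0,0.025,0],
  [0,0,0,0,0],
  [0.03,0.003,0.04,0.01,0],
  [0.03,0,0.04,0,0],
  [0.03,0,0.04,0,0],
  [0.03,0,0.04,0,0],
  [0.03,0,0.04,0,0],
  [0.03,0,0.04,0,0],
])

```text
clock: 6.17
position: [0.5502, 0.34, 0.1091]
ee_rot: [-0.501, -0.498, 0.502, -0.499]
ft_force: [1.5, 0.6, -0.5]
grip_width: 0.351
```

```bash
python3 - <<'E'
from h import *
meas("top")
print(monitor.get_obs()["position"])
E
```

```text
slope [-0.016  0.161 -0.018]
top wedge 509 rect [551.  229.3] [115.4  62.3] 86.9 mean [553.7 216.8   7.7] zmed [-0.2  7.3 16.9]
   corners [[517.0, 173.0], [579.0, 170.0], [585.0, 285.0], [523.0, 289.0]]
top pad 177 rect [549.4  99.1] [44.5 39.2] 1.2 mean [547.7  97.9  47.4] zmed [44.4 47.4 50.6]
   corners [[527.0, 118.0], [528.0, 79.0], [572.0, 80.0], [571.0, 119.0]]
top top 3869 rect [617.3 -83.5] [200.4 203.1] 85.4 mean [607.7 -74.2 107.5] zmed [104.2 107.6 110.9]
   corners [[508.0, -175.0], [711.0, -191.0], [727.0, 8.0], [524.0, 24.0]]
[0.54655223 0.34972362 0.10943018]
```

Call:
step_arm([
  [0.03,0,0,0,0],
  [0.03,0,0,0,0],
])

```text
clock: 6.38
position: [0.5498, 0.3393, 0.1088]
ee_rot: [-0.501, -0.499, 0.501, -0.499]
ft_force: [0.4, -1.1, -0.0]
grip_width: 0.35
```

Call:
step_arm([
  [0.03,0,0,-0.03,0],
  [0.03,0,0,-0.03,0],
  [0.03,0,0,-0.025,0],
  [0.03,0,0,-0.008,0],
  [0.03,0,0,-0.005,0],
  [0.03,0,0,0,0],
  [0.03,0,0,0,0],
])

```text
clock: 6.97
position: [0.5513, 0.3387, 0.0128]
ee_rot: [0.502, 0.498, -0.501, 0.499]
ft_force: [0.9, 0.7, 0.5]
grip_width: 0.352
```

Call:
step_arm([
  [0.03,0,-0.01,-0.003,0],
  [0.03,0,-0.008,0,0],
  [0.03,0,-0.008,0,0],
  [0.03,0,-0.008,0,0],
  [0.03,0,-0.008,0,0],
  [0.03,0,-0.008,0,0],
  [0.03,0,-0.008,0,0],
  [0.03,0,-0.008,0,0],
  [0.03,0,-0.008,0,0],
  [0.03,0,-0.008,0,0],
  [0.03,0,0,0,0],
])

```text
clock: 7.88
position: [0.5507, 0.2542, 0.0081]
ee_rot: [-0.501, -0.498, 0.502, -0.499]
ft_force: [-0.0, -0.8, -0.2]
grip_width: 0.354
```

```bash
python3 - <<'E'
from h import *
meas("top")
p=camera("side"); save(p,"s2.png",(180,320,210,350),5); meas("side",p)
E
```

```text
slope [-0.026  0.15  -0.002]
top wedge 137 rect [569.1 141. ] [66.8 33.3] 50.7 mean [564.9 142.4   4.9] zmed [0.3 4.6 9.8]
   corners [[535.0, 126.0], [561.0, 105.0], [603.0, 156.0], [577.0, 177.0]]
top pad 165 rect [548.7  96.6] [36.8 43. ] 87.3 mean [547.6  96.8  47.5] zmed [44.8 47.5 50.2]
   corners [[526.0, 79.0], [569.0, 77.0], [571.0, 114.0], [528.0, 116.0]]
top top 3871 rect [617.6 -83.3] [200.1 204.5] 85.6 mean [607.8 -74.2 107.6] zmed [104.2 107.6 110.8]
   corners [[508.0, -175.0], [712.0, -191.0], [727.0, 9.0], [523.0, 24.0]]
  slope [-0.001  0.154 -0.016]
side wedge 214 rect [550.4 156.8] [101.   64.6] 89.0 mean [545.3 144.1   6.3] zmed [ 0.6  6.4 12.2]
   corners [[517.0, 107.0], [582.0, 106.0], [584.0, 207.0], [519.0, 208.0]]
side pad 116 rect [546.7  98.2] [41.7 43.3] 88.0 mean [546.9  99.7  48.5] zmed [45.9 48.7 51.2]
   corners [[524.0, 78.0], [568.0, 77.0], [569.0, 118.0], [526.0, 120.0]]
side top 994 rect [565.4 -79.1] [205.8 101.6] 85.5 mean [559.6 -71.5 108. ] zmed [103.2 108.3 111.5]
   corners [[507.0, -178.0], [608.0, -186.0], [624.0, 19.0], [523.0, 27.0]]
```

View pics/s2.png

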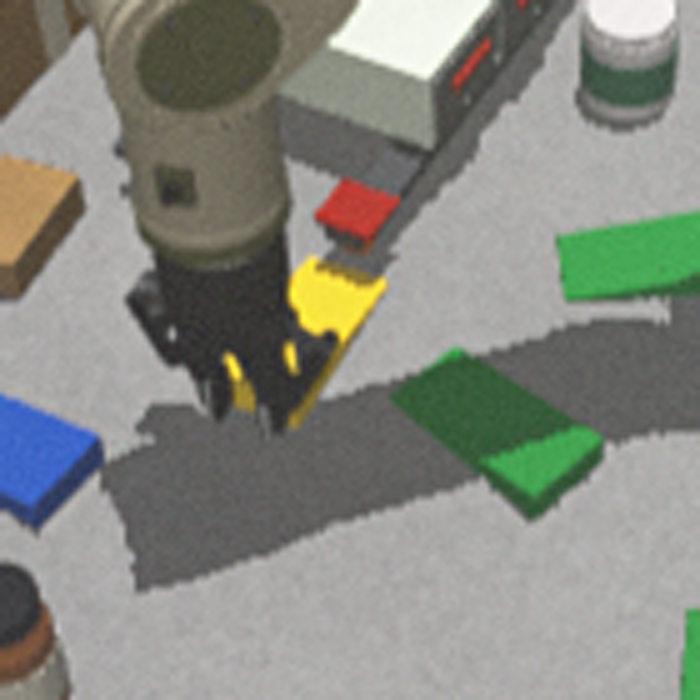

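The wedge is square between the two fingertips: its centre line is at x≈550, the foot is at 548, and its thin edge reaches the pad (side px about (278,233)). I push on, slowing down.

Call:
step_arm([
  [0.03,0,-0.008,0,0],
  [0.03,0,-0.008,0,0],
  [0.03,0,-0.008,0,0],
  [0.03,0,-0.005,0,0],
  [0.03,0,-0.003,0,0],
  [0.03,0,0,0,0],
])

```text
clock: 8.48
position: [0.5506, 0.2234, 0.0083]
ee_rot: [-0.501, -0.498, 0.502, -0.499]
ft_force: [0.5, 0.1, -0.8]
grip_width: 0.352
```

Call:
step_arm([
  [0.03,0,-0.003,0,0],
  [0.03,0,-0.003,0,0],
  [0.03,0,0,0,0],
])

```text
clock: 8.73
position: [0.5503, 0.2182, 0.0083]
ee_rot: [-0.501, -0.499, 0.501, -0.499]
ft_force: [0.4, -0.9, 0.2]
grip_width: 0.35
```

Call:
step_arm([
  [0.03,0,-0.003,0,0],
  [0.03,0,-0.002,0,0],
  [0.03,0,0,0,0],
])

```text
clock: 8.98
position: [0.5504, 0.2132, 0.0083]
ee_rot: [-0.501, -0.499, 0.501, -0.499]
ft_force: [-0.3, -0.3, -0.5]
grip_width: 0.353
```

Call:
step_arm([
  [0.03,0,-0.003,0,0],
  [0.03,0,-0.002,0,0],
  [0.03,0,0,0,0],
])

```text
clock: 9.23
position: [0.5504, 0.2082, 0.0083]
ee_rot: [-0.501, -0.499, 0.501, -0.499]
ft_force: [0.5, -0.2, 0.3]
grip_width: 0.351
```

Call:
step_arm([
  [0.03,0,-0.002,0,0],
  [0.03,0,-0.001,0,0],
  [0.03,0,0,0,0],
])

```text
clock: 9.48
position: [0.5504, 0.2054, 0.0083]
ee_rot: [-0.501, -0.499, 0.501, -0.499]
ft_force: [-0.4, -0.5, -0.1]
grip_width: 0.354
```

Call:
step_arm([
  [0.03,0,-0.002,0,0],
  [0.03,0,-0.001,0,0],
  [0.03,0,0,0,0],
])

```text
clock: 9.73
position: [0.5504, 0.2027, 0.0084]
ee_rot: [0.501, 0.499, -0.501, 0.499]
ft_force: [-0.2, 1.8, 0.1]
grip_width: 0.355
```

Call:
step_arm([
  [0.03,0,-0.002,0,0],
  [0.03,0,0,0,0],
])

```text
clock: 9.9
position: [0.5503, 0.2011, 0.0084]
ee_rot: [0.501, 0.499, -0.501, 0.499]
ft_force: [0.3, 3.5, -1.0]
grip_width: 0.352
```

Call:
step_arm([
  [0.03,0,-0.002,0,0],
  [0.03,0,0,0,0],
])

```text
clock: 10.07
position: [0.5502, 0.1995, 0.0084]
ee_rot: [0.501, 0.499, -0.501, 0.499]
ft_force: [0.2, 3.8, -1.9]
grip_width: 0.353
```

Call:
step_arm([
  [0.03,0,-0.001,0,0],
  [0.03,0,0,0,0],
])

```text
clock: 10.23
position: [0.5502, 0.1991, 0.0085]
ee_rot: [0.502, 0.499, -0.5, 0.499]
ft_force: [0.7, 6.8, -1.6]
grip_width: 0.352
```

Call:
step_arm([
  [0.03,0,-0.001,0,0],
  [0.03,0,0,0,0],
])

```text
clock: 10.4
position: [0.5502, 0.1985, 0.0086]
ee_rot: [0.502, 0.5, -0.5, 0.499]
ft_force: [-0.5, 7.2, -1.7]
grip_width: 0.355
```

```bash
python3 - <<'E'
from h import *
meas("top"); print(monitor.get_obs()["position"],monitor.get_obs()["ft_force"])
E
```

```text
slope [-0.984  0.347  0.545]
top wedge 27 rect [573.3  68.3] [17.9 20.1] 19.3 mean [574.5  69.3   3. ] zmed [-1.8  1.5  6.9]
   corners [[561.0, 75.0], [568.0, 56.0], [585.0, 62.0], [578.0, 81.0]]
top pad 61 rect [560.1  90.9] [43.4 17.2] 46.4 mean [557.3  91.5  48. ] zmed [44.8 48.2 53. ]
   corners [[539.0, 81.0], [551.0, 69.0], [581.0, 101.0], [569.0, 113.0]]
top top 3866 rect [617.7 -83.7] [200.4 204.2] 85.5 mean [607.9 -74.3 107.7] zmed [104.1 107.7 110.8]
   corners [[508.0, -176.0], [712.0, -192.0], [727.0, 8.0], [524.0, 24.0]]
[0.55013877 0.19854435 0.00857132] [-0.20173801  7.60236245 -1.58858523]
```

Call:
step_arm([
  [0.03,0,-0.0015,0,0],
  [0.03,0,0,0,0],
  [0.03,0,0,0,0],
])

```text
clock: 10.7
position: [0.5501, 0.1974, 0.0086]
ee_rot: [0.502, 0.5, -0.5, 0.499]
ft_force: [-0.2, 8.7, -2.5]
grip_width: 0.348
```

Call:
step_arm([
  [0.03,0,0.01,0,0],
  [0.03,0,0.015,0,0],
  [0.03,0,0.01,0,0],
  [0.03,0,0,0.03,0],
  [0.03,0,0,0.035,0],
  [0.03,0,0,0.035,0],
  [0.0,0,0,0.03,0],
  [0,0,0,0,0],
])

```text
clock: 11.37
position: [0.5529, 0.232, 0.1448]
ee_rot: [0.504, 0.497, -0.499, 0.5]
ft_force: [0.6, 0.5, -0.2]
grip_width: 0.077
```

```bash
python3 - <<'E'
from h import *
meas("top"); p=camera("side"); save(p,"s3.png",(180,320,210,350),5); meas("side",p); print(monitor.get_obs()["position"])
E
```

```text
slope [-0.035  0.137  0.014]
top wedge 284 rect [550.  122.3] [132.7  48.9] 53.9 mean [550.4 124.8  11.9] zmed [ 0.2 12.7 19.7]
   corners [[491.0, 83.0], [531.0, 54.0], [609.0, 161.0], [569.0, 190.0]]
top pad 153 rect [548.8  95.6] [37.  41.4] 84.1 mean [547.6  96.9  48.3] zmed [44.8 48.5 51.2]
   corners [[526.0, 79.0], [567.0, 75.0], [571.0, 112.0], [530.0, 116.0]]
top top 3863 rect [617.8 -83.6] [200.  203.8] 85.5 mean [607.9 -74.4 107.8] zmed [104.4 107.8 111. ]
   corners [[508.0, -175.0], [712.0, -191.0], [727.0, 8.0], [524.0, 24.0]]
  slope [-0.001  0.118 -0.002]
side wedge 452 rect [555.6 121.6] [ 71.8 135.4] 1.1 mean [547.4 142.8  14.3] zmed [ 3.3 14.7 23. ]
   corners [[518.0, 189.0], [521.0, 53.0], [593.0, 55.0], [590.0, 190.0]]
side pad 116 rect [547.7  98.9] [39.8 42.7] 87.2 mean [547.2  99.2  49.3] zmed [47.  49.2 52.4]
   corners [[525.0, 80.0], [568.0, 78.0], [570.0, 118.0], [527.0, 120.0]]
side top 1409 rect [616.8 -81.7] [205.2 203.8] 85.9 mean [583.8 -67.9 108.5] zmed [104.2 108.7 111.9]
   corners [[508.0, -177.0], [711.0, -191.0], [726.0, 13.0], [523.0, 28.0]]
[0.55097784 0.23043155 0.1394622 ]
```

View pics/s3.png

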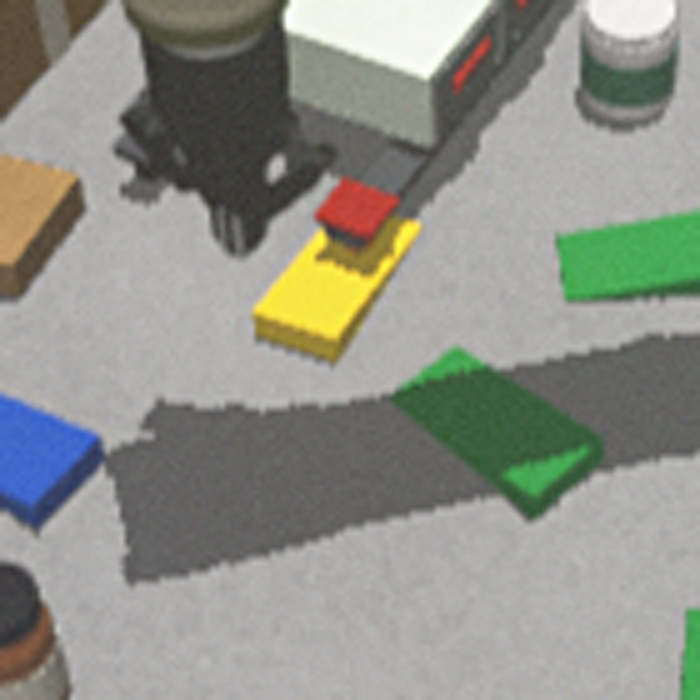

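The wedge lies square under the orange foot: in the side crop it spans px (262–293, 224–252), with equal margins either side of the pad. The cabinet has not moved. I go to the pad and press.

Call:
step_arm([
  [0,-0.002,-0.035,0,0],
  [0,0,-0.035,0,0],
  [0,0,-0.035,0,0],
  [0,0,-0.027,0,0],
  [0,0,0,-0.03,0],
  [0,0,0,-0.03,0],
  [0,0,0,-0.018,0],
  [0,0,0,0,0],
  [0,0,0,0,0],
])

```text
clock: 12.22
position: [0.5471, 0.0982, 0.059]
ee_rot: [-0.5, -0.5, 0.502, -0.498]
ft_force: [1.2, 0.8, -0.2]
grip_width: 0.001
```

Call:
step_arm([
  [0,0,0,-0.004,0],
  [0,0,0,-0.003,0],
  [0,0,0,0,0],
  [0,0,0,0,0],
])

```text
clock: 12.55
position: [0.5487, 0.0983, 0.0539]
ee_rot: [0.501, 0.499, -0.501, 0.499]
ft_force: [-0.4, -0.5, 0.4]
grip_width: -0.003
```

Call:
step_arm([
  [0,0,0,-0.003,0],
  [0,0,0,-0.001,0],
  [0,0,0,0,0],
  [0,0,0,0,0],
])

```text
clock: 12.88
position: [0.5487, 0.0983, 0.05]
ee_rot: [0.501, 0.498, -0.501, 0.499]
ft_force: [-1.7, -0.5, 5.2]
grip_width: 0.002
```

Call:
step_arm([
  [0,0,0,-0.001,0],
  [0,0,0,0,0],
  [0,0,0,0,0],
])

```text
clock: 13.13
position: [0.5488, 0.0983, 0.0498]
ee_rot: [0.501, 0.498, -0.501, 0.499]
ft_force: [-5.3, -1.4, 15.0]
grip_width: -0.002
```

Call:
step_arm([
  [0,0,0,0.0004,0],
  [0,0,0,0,0],
  [0,0,0,0,0],
  [0,0,0,0,0],
  [0,0,0,0,0],
  [0,0,0,0,0],
])

```text
clock: 13.63
position: [0.5488, 0.0983, 0.0499]
ee_rot: [0.501, 0.498, -0.501, 0.499]
ft_force: [-3.4, -1.4, 11.1]
grip_width: -0.003
```

```bash
python3 - <<'E'
from h import *
p=camera("top"); meas("top",p); meas("side")
W=world(p); m=(abs(W[...,0]-.6)<.07)&(abs(W[...,1]+.06)<.05)&(abs(W[...,2]-.11)<.012); Q=W[m]
print("tilt",np.linalg.lstsq(np.c_[Q[:,:2],np.ones(len(Q))],Q[:,2],rcond=None)[0])
d=np.load("top0.npz")["W"]; m=(abs(d[...,0]-.6)<.07)&(abs(d[...,1]+.06)<.05)&(abs(d[...,2]-.11)<.012);Q=d[m]
print("tilt0",np.linalg.lstsq(np.c_[Q[:,:2],np.ones(len(Q))],Q[:,2],rcond=None)[0])
for i in range(4): camera("top"); o=monitor.get_obs(); print(o["ft_force"],o["position"],o["clock"])
E
```

```text
slope [-0.143 -0.103  0.114]
top wedge 87 rect [542.2 181.6] [57.2 23. ] 28.4 mean [538.8 176.8  18.8] zmed [-0.2 19.8 23.6]
   corners [[512.0, 178.0], [522.0, 158.0], [573.0, 185.0], [562.0, 205.0]]
top pad none
top top 3744 rect [618.1 -83.6] [200.3 204.7] 85.6 mean [610.1 -77.3 107.8] zmed [104.4 107.8 111. ]
   corners [[508.0, -176.0], [712.0, -191.0], [728.0, 8.0], [524.0, 24.0]]
  slope [ 0.034  0.115 -0.021]
side wedge 452 rect [551.1 121.7] [ 62.9 135.2] 0.6 mean [546.3 143.3  13.9] zmed [ 2.5 14.5 23.3]
   corners [[519.0, 189.0], [520.0, 54.0], [583.0, 54.0], [582.0, 190.0]]
side pad 58 rect [547.6  99.6] [37.6 42.8] 89.6 mean [542.  104.9  48.5] zmed [46.2 48.4 51.1]
   corners [[526.0, 81.0], [569.0, 81.0], [569.0, 118.0], [526.0, 119.0]]
side top 756 rect [542.3 -85.8] [107.2 222. ] 15.7 mean [552.5 -92.2 108.3] zmed [102.8 108.6 111.6]
   corners [[461.0, 7.0], [521.0, -207.0], [624.0, -178.0], [564.0, 36.0]]
tilt [-2.19164128e-05 -2.37052779e-03  1.07828499e-01]
tilt0 [ 0.0029343  -0.00568228  0.10562883]
[-3.91941097 -1.57914488 12.2269804 ] [0.54877423 0.09833205 0.04989341] 13.7833
[-4.39889849 -1.62992394 10.596926  ] [0.54877    0.09830236 0.04987563] 13.8333
[-4.18891491 -0.08686645 10.82326755] [0.54879977 0.09830909 0.04990936] 13.8833
[-4.01018042 -0.6436377  11.60135117] [0.54878315 0.09833508 0.0499063 ] 13.9333
```

The press is steady at about 11 N, the cabinet is level and unmoved, and the wedge is bearing load. I hand the job in.

```bash
python3 -c "
from workcell import ticket,monitor
print(ticket.hand_in()); print(monitor.get_obs()['ft_force'])"
```

```text
the job is handed in; nothing more can be done
None
the job is handed in; nothing more can be done
```

The job is handed in with the yellow wedge under the orange foot and the arm holding a steady press of about 11 N on the red pad; no verdict was reported.

- **Rock test:** I pressed the pad and it sank about 9 mm, bottoming out at roughly 20 N. After I let go, the camera showed the cabinet back where it started.
- **Wedge:** I pushed it straight in along the counter with two fingertips on its back until resistance reached about 9 N. The foot's axis is about 2–3 mm off the wedge's centre line and about 23 mm ahead of its origin.
- **Last checks:** The cabinet moved less than 1 mm and its top was level within about 0.003 rad. The pad stayed at about 50 mm high under the press, against about 41 mm when it rocked.
- **Less certain:**
  - The press also carries a sideways force of about 4 N in x, which I left alone because nothing was moving.
  - The top camera's wedge and pad measurements were partly blocked by the arm at the end, so the final wedge position rests on the side camera and the earlier unblocked view, which agree.
  - The force between cabinet and wedge could not be measured directly.
  - I did not measure the other goods at the end; the arm met no unexpected force on the way.

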